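# Unlock the telescopic camera column, draw it to its second stop and hold it

### The job

I want to film at the worktop, so get the telescopic camera column up for me: push its sprung lock knob down and turn it clockwise (seen from above) as far as it goes, then let go of the knob. Take the column's head so that your grip squeezes the release button in its side, and pull it straight up past the first stop to the second stop, with both sections fully out. Finish while still holding it up there, as it sinks back if let go and I have yet to tighten the clamp collar; leave the things standing round it where they are.

Things in the scene. Friction and masses are not known exactly. Their poses are not given: they have to be found in the camera images.
- stand: the column's foot, a dark steel plate 210 x 104 x 14 mm fixed to the worktop; origin on the worktop under the column's axis, z up. The plate runs from x = -150 to +60 mm in its frame. The telescopic column stands at its origin, the lock knob 100 mm along its -x axis (the nearer end) on a round grey housing 52 mm wide and 78 mm tall. The release button is on the +y side of the column's head. It stands turned by up to 0.6 rad either way
- knob_grip (a point): middle of the knob's black upright grip bar, on the knob's axis, 114 mm above the worktop while the knob is up. The bar is 46 mm long, 18 mm wide and 36 mm tall (z 96 to 132 mm), with a 30 mm disc of 5 mm under it. Its x axis runs along the bar, towards the steel locking tab, which turns with the bar and at 0 points to the column; z up
- knob_press (a joint): how far the sprung knob is pushed down, m: 0 up, 0.006 fully down; spring 3 N at first, 6.6 N fully down. It must be pushed more than 4 mm down while it is turned through the first 0.85 rad; further on it comes up again when let go, and then stays unlocked
- knob_turn (a joint): turn of the knob and its locking tab, rad, growing clockwise seen from above: 0 to 0.15 locked at the start, 1.4 end stop. The tab, 67 mm long from the axis and 12 mm wide, 80 to 85 mm above the worktop, lies over a lip on the column's head and keeps the column down until it is turned away. It stays where it is left
- head_grip (a point): middle of the column's head, a grey block 56 mm (stand's x) by 40 mm (stand's y) by 46 mm tall with rounded edges, on the column's axis; 95 mm above the worktop with the column down, 195 mm at the second stop. On top a 28 mm rubber pad with a 6 mm stud rises 12 mm above it. Axes as the stand's; to be gripped across its y, one finger on the button, the other on the ribbed face opposite
- button_face (a point): centre of the outer face of the round black release button, 22 mm across, that stands 5.5 mm out of the head's +y face, level with head_grip
- head_button (a joint): how far the release button is pushed in, m: 0 out, 0.0055 flush with the head; spring 3 N at first, 8 N fully in. Pushed in more than 3 mm it frees the column, which a catch keeps down otherwise
- column_head (a joint): how far the inner section with the head is out of the middle section, m: 0 in, 0.050 fully out. It comes first, at about 2 N, and its end is the first stop
- column_mid (a joint): how far the middle section is out of the fixed outer tube, m: 0 in, 0.050 fully out. It follows the head past the first stop against a spring, 6 to 8 N in all; its end is the second stop, 100 mm of travel in all, a hard stop without a catch: the column sinks back when let go
- salt: salt shaker, 44 x 44 x 90 mm, origin under its centre; bystander
- jam: jam jar, 65 mm wide, 94 mm tall, origin under its centre; bystander
- beans: food tin, 75 mm wide, 110 mm tall, origin under its centre; bystander

How it is judged:
On the way, in this order (a step that is already met when the one before it is completed fails the run):
1. the lock knob is pushed down while still locked (value of joint knob_press above 0.004 m and value of joint knob_turn below 0.5 rad), for 0.05 s.
2. the knob is turned clockwise to its end (value of joint knob_turn above 1.25 rad), for 0.2 s.
3. the release button is squeezed by the fingers while the column is still down (value of joint head_button above 0.003 m and contact force between the fingers and head_button above 2 N and value of joint each of column_head, column_mid below 0.015 m), for 0.1 s.
At the end, for the whole second after the job is handed in: both sections are out to within 5 mm of their stops (each more than 45 of 50 mm), the fingers hold the head (more than 3 N) and it is still (under 20 mm/s), the knob is turned past 1.2 rad and up again (pushed less than 2 mm), and the three bystanders are within 20 mm of where they stood (value of joint each of column_head, column_mid above 0.045 m and height (world z) of head_grip above 0.185 m and contact force between the fingers and column_head above 3 N and linear speed of column_head below 0.02 m/s and value of joint knob_turn above 1.2 rad and value of joint knob_press below 0.002 m and distance of each of salt, jam, beans from where it was at the start of the episode below 0.02 m); the arm keeps its last pose, push and grip.
It fails at once if a bystander is knocked away (distance of any of salt, jam, beans from where it was at the start of the episode above 0.03 m).
It also fails if it takes over 51 s, if anything falls off the work surface, if the arm or the gripper's body presses on something with over 40 N, if the wrist force passes 120 N, or if a joint passes its speed limit or range.

### The arm

A 6-joint arm with a two-finger parallel gripper is mounted at the origin on a cart in front of the work surface, level with it; the furniture and walls round the work are solid. World frame = base frame: x ahead of the robot, y to its left, z up, the work surface at z = 0. Lengths are in m, angles in rad, forces in N, time in s.
With the tool pointing down it reaches from about 0.325 to 0.85 m from the base axis. Payload 15.5 kg.
Tool frame: the origin (TCP) lies between the finger pads; the fingertips stand 8 mm ahead of it and the grasp point (between the pads) lies 11 mm behind it (robot.tcp_to_tips is the distance from the TCP to the fingertips, in m); z points along the fingers, y is the line along which they close (so a half turn about z gives the same grasp; the last joint's range is limited). The gripper opens to 91 mm and grips with 3 to 60 N. Pads are 32 mm wide; open, the fingers measure 118 mm over their backs; the gripper's body (76 mm by 178 mm) begins 60 mm behind the grasp point.
Start: joints at [-1.433, 0.494, 1.345, -0, 1.302, -0.096], TCP at [0.145, -0.608, 0.199] pointing down, gripper open.
Joint ranges: [-2.91, 2.91], [-0.82, 2.16], [0.22, 2.67], [-1.22, 4.37], [0.12, 2.79], [-3.08, 3.08]. Speed limits (rad/s): [1.89, 1.89, 2.57, 3.01, 3.01, 3.01].

### API

Orientations are given as a unit quaternion [x, y, z, w].
In Python, from plant import robot gives the robot as it stands. The module is installed in compiled form; this text tells all that it offers. Calls block until the motion is done:
- robot.move_pose(position, orientation): joint-space move of the TCP to a pose.
- robot.line_to(position, max_speed=0.15, ori=None, threshold=None): straight line of the TCP; ori=None keeps the orientation; max_speed is the mean speed in m/s. With threshold (N) it stops when the force on the tool has changed by that much, and returns True; else False.
- robot.goto_joints(angles): joint-space move.
- robot.grip(opening, grasp_force=None): opening from 0.0 (shut) to 1.0 (fully open); grasp_force is the grip in N (None keeps the last); returns when the fingers have stopped.
- robot.dwell(seconds).
- robot.inverse_kinematics(position, orientation): joint angles nearest the present ones, or None.
- robot.snapshot(name): name is "scene" or "top" or "wrist"; returns a dict with "frame" (400x640x3 uint8, red, green, blue), "K" (3x3 intrinsics, pixels), "D" ([k1, k2, p1, p2, k3] as OpenCV has them; the pictures are not rectified), "rvec" (rotation vector, rad) and "tvec" (3), from world to camera coordinates, as OpenCV has them; the wrist camera has in their place "mount" (4x4, takes a point from camera to tool coordinates, whose origin is the TCP and whose axes are the flange's). Camera axes: x right, y down, z forward; pixel columns grow to the right and rows downward; lengths in m; the calibration is good to about 2 mm. A picture is of the moment at which its call begins: read the wrist's pose just before it. There is no depth.
A pose or a line that the arm cannot do raises robot.PlanningError and nothing moves.
- robot.finish_job(): hands the job in; it is judged then, once.
Trained networks look in the newest picture that a camera, given by its name, has taken for a name from the list of things; names that differ only in an ending like _2 or _b are one class to them, and where a whole thing is asked for, a point or a joint stands for the part that bears it (a point fixed in the world has none). Each returns a list of dicts, best first, with "score" (0 to 1); they miss things now and then, are a little off and sometimes report something else, mostly with a low value. They report only what shows in the picture. A call takes as long as a camera call.
- robot.search_frame(target, camera): "box" ([left, top, right, bottom] in pixels, round what is visible of it).
Readings, each from a call of its own:
- robot.get_t(): time.
- robot.get_q(): joint angles.
- robot.get_qd(): joint speeds.
- robot.get_effort(): joint torques, N m.
- robot.get_ee_pos(): TCP position.
- robot.get_tool_rot(): TCP orientation.
- robot.get_ft_force(): force on the tool from outside, world axes, zero at the start.
- robot.get_ft_torque(): the same for the moment, N m.
- robot.get_width(): opening from 0.0 (shut) to 1.0 (fully open).
- robot.get_grip_force(): force on a finger pad.
Only numpy, scipy, OpenCV 4.12 (cv2) and the standard library are available. Lean on these libraries where they do the work, as an engineer would, in place of code of your own. Each camera call takes 0.05 s, during which the arm holds its last target. There are 200 camera calls.

## Working session

There is one attempt and no reset: what is moved stays moved. The work goes in short steps, each a Python script; the robot and the scene stay as the last script left them, time stands still between calls to the robot, and variables do not carry over. Pictures are saved under pics/ and viewed, at most 10 in all, crops included, and the job is handed in when it is done.

```bash
mkdir -p pics; python3 - <<'E'
from plant import robot
import cv2,numpy as np
for c in ["scene","top"]:
    s=robot.snapshot(c); cv2.imwrite(f"pics/{c}0.png",s["frame"][:,:,::-1])
    R=cv2.Rodrigues(s["rvec"])[0]; print(c,(-R.T@s["tvec"]).round(3),s["K"][0,0])
    for n in ["stand","knob_grip","head_grip","button_face","salt","jam","beans"]:
        print(n,[(np.round(d["box"]).tolist(),round(d["score"],2)) for d in robot.search_frame(n,c)[:2]])
print(robot.get_t(),robot.get_tool_rot())
E
```

```text
scene [0.242 0.594 0.884] 396.8357879990096
stand [([320.0, 194.0, 402.0, 262.0], 0.85)]
knob_grip [([376.0, 206.0, 396.0, 224.0], 0.58)]
head_grip [([338.0, 194.0, 359.0, 221.0], 0.95)]
button_face [([341.0, 212.0, 350.0, 216.0], 0.54)]
salt [([320.0, 269.0, 337.0, 299.0], 0.71)]
jam [([334.0, 149.0, 353.0, 183.0], 0.65)]
beans [([366.0, 157.0, 393.0, 196.0], 0.83)]
top [ 0.443 -0.004  1.168] 393.7053888224237
stand [([328.0, 210.0, 349.0, 235.0], 0.71), ([320.0, 205.0, 361.0, 276.0], 0.6)]
knob_grip [([339.0, 249.0, 347.0, 269.0], 0.6)]
head_grip [([332.0, 211.0, 350.0, 235.0], 0.89)]
button_face []
salt [([259.0, 233.0, 271.0, 249.0], 0.45), ([328.0, 208.0, 344.0, 236.0], 0.29)]
jam [([384.0, 171.0, 412.0, 196.0], 0.93)]
beans [([390.0, 211.0, 424.0, 240.0], 0.91), ([258.0, 234.0, 275.0, 249.0], 0.65)]
0.8 [ 9.93171517e-01  1.16663354e-01  3.89439363e-06 -1.21525425e-05]
```

```bash
python3 - <<'E'
import cv2
a=cv2.imread("pics/scene0.png")[140:310,300:420]; b=cv2.imread("pics/top0.png")[160:290,240:440]
a=cv2.resize(a,None,fx=3.4,fy=3.4,interpolation=2); b=cv2.resize(b,None,fx=4,fy=4,interpolation=2)
cv2.imwrite("pics/a.png",a);cv2.imwrite("pics/b.png",b)
E
```

```text
(no output)
```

View pics/a.png

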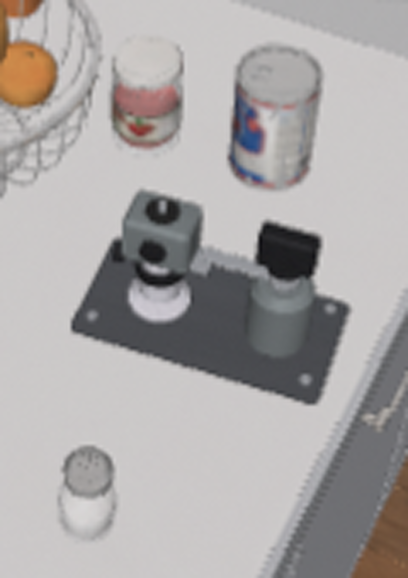

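View pics/b.png

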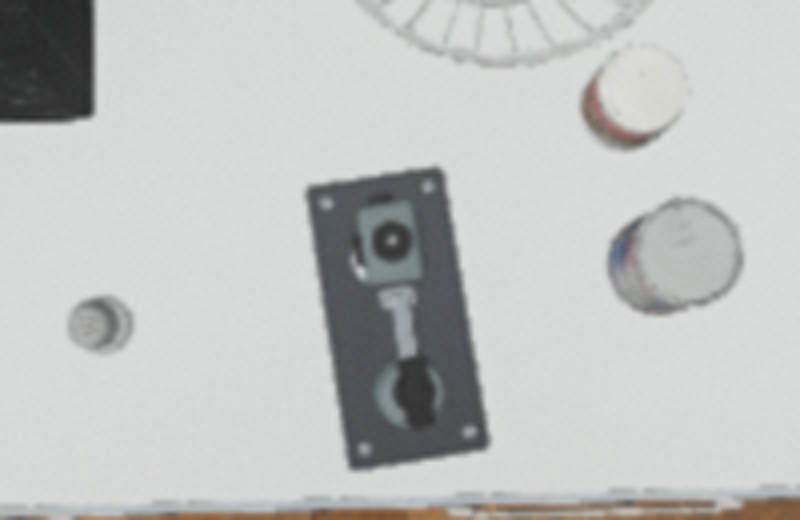

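The pictures show the stand, turned slightly, with the column at the far end. In the full-size top picture the plate corners are near (317,207), (350,202), (362,271) and (327,277). The knob bar is at about (344,258) and the salt is at (265,241), to the left. The jam and beans are to the right. I'll fit the stand's pose to the corners and then take a wrist view from above it.

```bash
cat > h.py <<'E'
from plant import robot
import cv2,numpy as np
from scipy.optimize import least_squares
from scipy.spatial.transform import Rotation as Ro
def ray(s,uv):
    p=cv2.undistortPoints(np.array(uv,float).reshape(-1,1,2),s["K"],s["D"])[:,0]
    return np.c_[p,np.ones(len(p))]
def at_z(s,uv,z):
    R=cv2.Rodrigues(s["rvec"])[0]; c=-R.T@np.ravel(s["tvec"]); d=ray(s,uv)@R
    return c+d*((np.array(z)-c[2])/d[:,2])[:,None]
def S(p,pts):   # stand frame -> world, p=x,y,yaw
    return np.array(pts)@Ro.from_euler('z',p[2]).as_matrix().T+[p[0],p[1],0]
def down(a):    # tool z down, tool y (closing line) at world angle a
    y=np.array([np.cos(a),np.sin(a),0]); z=np.array([0,0,-1.]); return Ro.from_matrix(np.c_[np.cross(y,z),y,z]).as_quat()
def wrist():
    T=np.eye(4); T[:3,:3]=Ro.from_quat(robot.get_tool_rot()).as_matrix(); T[:3,3]=robot.get_ee_pos()
    s=robot.snapshot("wrist"); M=np.linalg.inv(T@s["mount"]); s["rvec"]=cv2.Rodrigues(M[:3,:3])[0]; s["tvec"]=M[:3,3]; return s
E
python3 - <<'E'
from h import *
s=robot.snapshot("top")
uv=(np.array([(307,188),(441,168),(489,445),(350,469)])+.5)/4-.5+[240,160]
C=[(.06,.052,.014),(.06,-.052,.014),(-.15,-.052,.014),(-.15,.052,.014)]
W=at_z(s,uv,.014)
f=least_squares(lambda p:(S(p,C)-W)[:,:2].ravel(),[.45,0,0]); print(f.x,f.fun*1000)
print(at_z(s,[(264.5,241),(398,183),(407,225)],[.09,.094,.11]))
p=f.x; a=p[2]
# candidates: knob grasp closes across stand y; clockwise 1.4
k=S(p,[[-.1,0,.12]])[0]; h=S(p,[[0,0,.1]])[0]; print(k,h)
for n,P in(("k",k),("h",h)):
  for off in np.arange(-5,5)*np.pi/4:
    q=robot.inverse_kinematics(P,down(a+np.pi/2+off)); print(n,round(off,2),None if q is None else np.round(q,2))
s=robot.snapshot("wrist"); print(s["mount"].round(3).tolist(), s["K"][0,0])
E
```

```text
[ 0.54348064 -0.0441024   0.13295062] [ 1.82330446  2.15466296  3.07317183 -1.45705516 -2.74863002 -1.61536104
 -2.14784627  0.91775325]
[[ 0.49355148  0.15491502  0.09      ]
 [ 0.64446388 -0.21603175  0.094     ]
 [ 0.52594251 -0.23102963  0.11      ]]
[ 0.44436314 -0.05735833  0.12      ] [ 0.54348064 -0.0441024   0.1       ]
k -3.93 [-0.26  0.36  1.86 -0.    0.92  1.96]
k -3.14 [-0.26  0.36  1.86 -0.    0.92  1.18]
k -2.36 [-0.26  0.36  1.86 -0.    0.92  0.39]
k -1.57 [-0.26  0.36  1.86 -0.    0.92 -0.39]
k -0.79 [-0.26  0.36  1.86 -0.    0.92 -1.18]
k 0.0 [-0.26  0.36  1.86 -0.    0.92 -1.97]
k 0.79 [-0.26  0.36  1.86 -0.    0.92 -2.75]
k 1.57 [-0.26  0.36  1.86 -0.    0.92  2.75]
k 2.36 [-0.26  0.36  1.86 -0.    0.92  1.96]
k 3.14 [-0.26  0.36  1.86 -0.    0.92  1.18]
h -3.93 [-0.19  0.5   1.66 -0.    0.98  2.03]
h -3.14 [-0.19  0.5   1.66 -0.    0.98  1.25]
h -2.36 [-0.19  0.5   1.66 -0.    0.98  0.46]
h -1.57 [-0.19  0.5   1.66 -0.    0.98 -0.32]
h -0.79 [-0.19  0.5   1.66 -0.    0.98 -1.11]
h 0.0 [-0.19  0.5   1.66 -0.    0.98 -1.89]
h 0.79 [-0.19  0.5   1.66 -0.    0.98 -2.68]
h 1.57 [-0.19  0.5   1.66 -0.    0.98  2.82]
h 2.36 [-0.19  0.5   1.66 -0.    0.98  2.03]
h 3.14 [-0.19  0.5   1.66 -0.    0.98  1.25]
[[0.0, -0.968, -0.253, 0.071], [1.0, 0.0, 0.0, -0.0], [-0.0, -0.253, 0.968, -0.185], [0.0, 0.0, 0.0, 1.0]] 300.7841381467966
```

```bash
python3 - <<'E'
from h import *
p=[.5435,-.0441,.133]
robot.move_pose(S(p,[[-.05,0,.24]])[0],down(p[2]+np.pi/2))
s=wrist(); cv2.imwrite("pics/w1.png",s["frame"][:,:,::-1]); np.save("pics/w1.npy",s,allow_pickle=True)
M=dict(head_top=(0,0,.13),k_top=(-.1,0,.132),p1=(.06,.052,.014),p2=(.06,-.052,.014),p3=(-.15,-.052,.014),p4=(-.15,.052,.014))
print({k:cv2.projectPoints(S(p,[v]),s["rvec"],s["tvec"],s["K"],s["D"])[0].ravel().round(1).tolist() for k,v in M.items()})
print(robot.get_t(),robot.get_ft_force())
E
```

```text
{'head_top': [322.4, 245.1], 'k_top': [322.3, 148.8], 'p1': [357.5, 252.7], 'p2': [287.1, 252.8], 'p3': [282.3, 103.6], 'p4': [362.0, 103.5]}
3.3 [-0.16870571 -0.35528614  0.06040724]
```

View pics/w1.png

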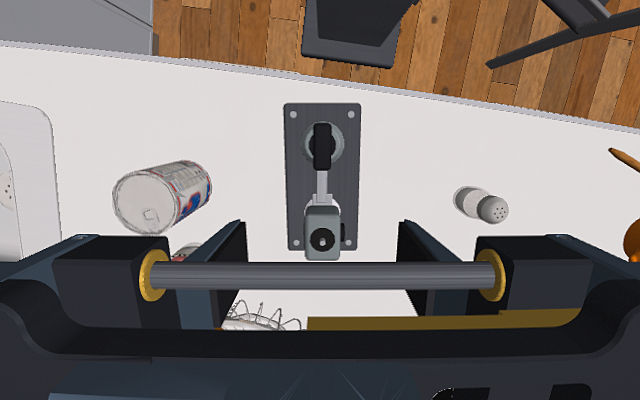

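The wrist view matches the prediction: plate corners at (284,103), (360,103), (358,250) and (288,250), and the stud at about (322,241). I'll zoom in to refine.

```bash
python3 - <<'E'
import cv2
b=cv2.imread("pics/w1.png")[95:265,260:385]; cv2.imwrite("pics/w1z.png",cv2.resize(b,None,fx=3.5,fy=3.5,interpolation=2))
E
```

```text
(no output)
```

View pics/w1z.png

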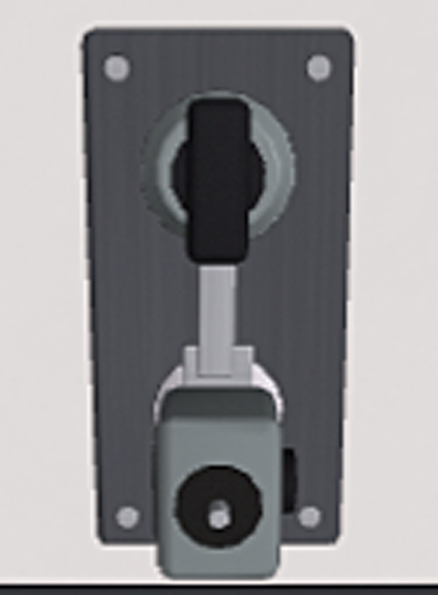

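```bash
python3 - <<'E'
from h import *
s=np.load("pics/w1.npy",allow_pickle=True).item()
uv=(np.array([(82,28),(356,28),(341,544),(99,544),(219,521),(219,182)])+.5)/3.5-.5+[260,95]
W=[(-.15,-.052,.014),(-.15,.052,.014),(.06,.052,.014),(.06,-.052,.014),(0,0,.13),(-.1,0,.12)]
w=np.array([1,1,1,1,1,.3])[:,None]
f=least_squares(lambda p:((cv2.projectPoints(S(p,W),s["rvec"],s["tvec"],s["K"],s["D"])[0][:,0]-uv)*w).ravel(),[.5435,-.044,.133])
p=f.x; print(p,f.fun.round(1)); np.save("p.npy",p)
o=down(p[2]+np.pi/2)
k=lambda z:S(p,[[-.1,0,z]])[0]
robot.move_pose(k(.17),o)
print(robot.line_to(k(.108),max_speed=.08,threshold=8)); f0=robot.get_ft_force()
robot.grip(0.0,40); print("grip",robot.get_width()*91,robot.get_grip_force(),robot.get_ee_pos()-k(.108),robot.get_ft_force()-f0,robot.get_ft_torque(),robot.get_t())
E
```

```text
[ 0.54139978 -0.04433618  0.13315283] [-0.8 -0.7  0.7 -0.9  0.5  1.3 -0.8  1.4  0.3 -0.3  0.  -0.3]
False
grip 17.46448875876671 39.99026119709015 [ 9.49981215e-05 -1.95125434e-04  3.14588894e-05] [ 1.33331357 -1.95680709 -0.49420874] [-0.44815156 -0.1372992   0.06113141] 5.775
```

```bash
python3 - <<'E'
from h import *
p=np.load("p.npy"); a=p[2]+np.pi/2
k=lambda z:S(p,[[-.1,0,z]])[0]
f0=robot.get_ft_force()
print(robot.line_to(k(.1022),max_speed=.03)); robot.dwell(.2); print(robot.get_ft_force()-f0,robot.get_ee_pos()[2])
for t in (.5,1.0,1.42):
    robot.move_pose(k(.1022),down(a-t)); print(t,robot.get_ft_force()-f0,robot.get_ft_torque(),robot.get_t())
robot.dwell(.4)
E
```

```text
False
[-0.2450549  -0.53366457  6.13614106] 0.10209846346822725
0.5 [-0.19380157  0.13600151  6.06383917] [-0.21719964 -0.10967616 -0.01989777] 6.8833
1.0 [0.8258982  1.89832043 6.34557709] [ 0.06567956 -0.21806469 -0.01947209] 7.45
1.42 [1.30248318 3.18227403 5.47592797] [ 0.19357587 -0.43961108  0.97013389] 7.95
```

The knob took about 6 N of push and reached its end stop (0.97 N m). I'll release it, lift, check with a picture and line up over the head.

```bash
python3 - <<'E'
from h import *
p=np.load("p.npy"); a=p[2]+np.pi/2
robot.grip(1.0)
robot.line_to(S(p,[[-.1,0,.19]])[0],max_speed=.1)
robot.move_pose(S(p,[[-.05,0,.24]])[0],down(a))
s=wrist(); cv2.imwrite("pics/w2z.png",cv2.resize(s["frame"][95:265,230:415,::-1],None,fx=3.4,fy=3.4,interpolation=2)); print(robot.get_t())
E
```

```text
11.9
```

View pics/w2z.png

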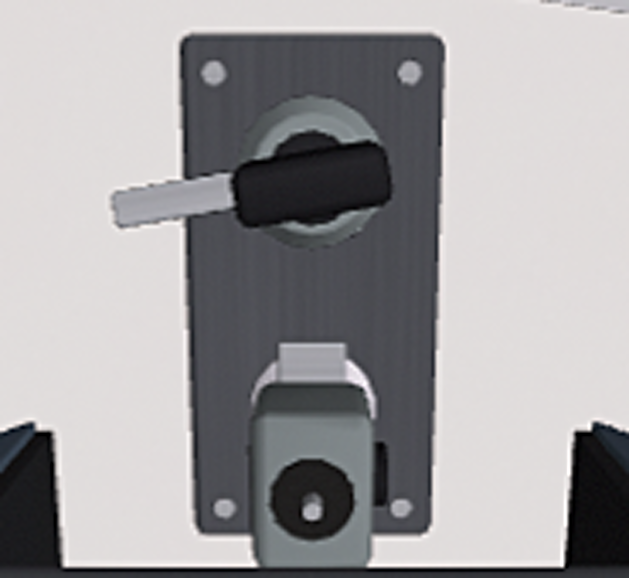

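The bar and tab have turned to about 1.4 rad, with the tab's end at about (264,155) in the full picture, clear of the head. Next is the head grip.

```bash
python3 - <<'E'
from h import *
p=np.load("p.npy"); o=down(p[2]+np.pi/2)
h=lambda z:S(p,[[0,0,z]])[0]
robot.move_pose(h(.16),o)
print(robot.line_to(h(.084),max_speed=.08,threshold=8)); f0=robot.get_ft_force()
robot.grip(0.0,40); robot.dwell(.4)
print("grip",robot.get_width()*91,robot.get_grip_force(),robot.get_ft_force()-f0,robot.get_ee_pos(),robot.get_t())
E
```

```text
False
grip 39.89915853485212 39.9890973418951 [-1.38299551 -2.21961846  4.82757262] [ 0.54147364 -0.04446429  0.08412168] 14.7
```

```bash
python3 - <<'E'
from h import *
p=np.load("p.npy"); h=lambda z:S(p,[[0,0,z]])[0]
f0=robot.get_ft_force()
for z in (.110,.132,.150,.170,.183):
    robot.line_to(h(z),max_speed=.04); print(z,robot.get_ft_force()-f0,robot.get_ee_pos()[2])
print(robot.line_to(h(.187),max_speed=.01,threshold=10)); robot.dwell(.5)
print(robot.get_ft_force()-f0,robot.get_ee_pos()[2],robot.get_width()*91,robot.get_t())
s=robot.snapshot("scene"); cv2.imwrite("pics/s3.png",cv2.resize(s["frame"][120:310,290:430,::-1],None,fx=3.1,fy=3.1,interpolation=2))
E
```

```text
0.11 [ 1.32418547 -0.89584794 -6.39805732] 0.1099705810808729
0.132 [ 1.87033167 -0.99211437 -5.55232985] 0.1320312712224397
0.15 [  3.29990645  -0.46345644 -10.84954474] 0.15000601877201644
0.17 [  3.31209364   0.23941917 -10.93747684] 0.1700224950525005
0.183 [  2.36402581  -0.87272092 -10.89851359] 0.18312371053190768
True
[  7.76016133   2.75488743 -11.38337481] 0.1838143895557917 39.32871580698765 18.725
```

View pics/s3.png

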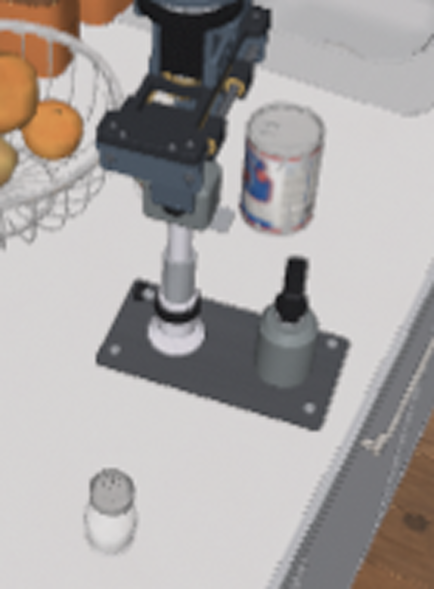

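The picture shows the head at about (345,187) with both tube sections out below it. The knob is up and turned, and the salt and beans haven't moved. The hard stop came at 99.7 mm of travel, as expected. I'll check that it holds still and hand in.

```bash
python3 - <<'E'
from plant import robot
import numpy as np
robot.dwell(.5); print(robot.get_ee_pos(),robot.get_ft_force(),robot.get_width()*91,robot.get_grip_force(),np.abs(robot.get_qd()).max(),robot.get_t())
print(robot.finish_job())
E
```

```text
[ 0.54105581 -0.04447725  0.18382116] [ 4.97906579 -1.66956987 -5.81529624] 39.7463621123867 39.97996151447296 0.0004772452135719294 19.275
the job is handed in; nothing more can be done
None
```

I turned the lock knob clockwise to its end stop and let it go, then pulled the column up to the second stop (99.7 mm of travel). The arm is still holding it there with the release button squeezed; the job is handed in, but no verdict was returned.

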